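Pack the dropper bottles into the round tin

TASK

Pack the two dropper bottles from the worktop into the round tin with the five already there, so that all seven stand upright on its floor, six in a ring round one in the middle. One bottle in the tin stands astray and takes up two places: move it into line so that the others fit. Do not tip any bottle over and leave the vials and the tape where they are.

Things in the scene. Friction and masses are not known exactly. Their poses are not given: they have to be found in the camera images.
- tin_floor (a point): Centre of the inner floor of a loose round open aluminium tin (0.9 kg, no dividers): 116 mm inside, 127 mm over the rim, 40 mm high, floor 3 mm thick; z up. At first one bottle stands at its middle, three side by side in their places round it (60 degrees apart, 38 mm from the centre), and a fourth astray, about half-way between two places of the free half ring.
- bottle_0_center (a point): Centre (46 mm up, z up) of one of seven identical white plastic dropper bottles, 60 g. Body 36 mm in diameter, straight to 44 mm up, shoulder to 53 mm, then a slim grey cap 12 mm in diameter (15 mm collar on its lowest 4 mm) up to 92 mm. Grasp the cap from above; the middle of its free part is 28 mm above this point. Starts in the tin; its place there varies.
- bottle_1_center (a point): Centre (46 mm up, z up) of one of seven identical white plastic dropper bottles, 60 g. Body 36 mm in diameter, straight to 44 mm up, shoulder to 53 mm, then a slim grey cap 12 mm in diameter (15 mm collar on its lowest 4 mm) up to 92 mm. Grasp the cap from above; the middle of its free part is 28 mm above this point. Starts in the tin; its place there varies.
- bottle_2_center (a point): Centre (46 mm up, z up) of one of seven identical white plastic dropper bottles, 60 g. Body 36 mm in diameter, straight to 44 mm up, shoulder to 53 mm, then a slim grey cap 12 mm in diameter (15 mm collar on its lowest 4 mm) up to 92 mm. Grasp the cap from above; the middle of its free part is 28 mm above this point. Starts in the tin; its place there varies.
- bottle_3_center (a point): Centre (46 mm up, z up) of one of seven identical white plastic dropper bottles, 60 g. Body 36 mm in diameter, straight to 44 mm up, shoulder to 53 mm, then a slim grey cap 12 mm in diameter (15 mm collar on its lowest 4 mm) up to 92 mm. Grasp the cap from above; the middle of its free part is 28 mm above this point. Starts in the tin; its place there varies.
- bottle_4_center (a point): Centre (46 mm up, z up) of one of seven identical white plastic dropper bottles, 60 g. Body 36 mm in diameter, straight to 44 mm up, shoulder to 53 mm, then a slim grey cap 12 mm in diameter (15 mm collar on its lowest 4 mm) up to 92 mm. Grasp the cap from above; the middle of its free part is 28 mm above this point. Starts in the tin; its place there varies.
- bottle_5_center (a point): Centre (46 mm up, z up) of one of seven identical white plastic dropper bottles, 60 g. Body 36 mm in diameter, straight to 44 mm up, shoulder to 53 mm, then a slim grey cap 12 mm in diameter (15 mm collar on its lowest 4 mm) up to 92 mm. Grasp the cap from above; the middle of its free part is 28 mm above this point. Starts on the worktop.
- bottle_6_center (a point): Centre (46 mm up, z up) of one of seven identical white plastic dropper bottles, 60 g. Body 36 mm in diameter, straight to 44 mm up, shoulder to 53 mm, then a slim grey cap 12 mm in diameter (15 mm collar on its lowest 4 mm) up to 92 mm. Grasp the cap from above; the middle of its free part is 28 mm above this point. Starts on the worktop.
- vial_short: Bystander, loose: a capped clear sample vial with a blue cap, 27 mm in diameter, 55 mm tall. Origin at the centre of its underside. Not to be disturbed.
- vial_slim: Bystander, loose: a capped clear sample vial with a white cap, 25 mm in diameter, 61 mm tall. Origin at the centre of its underside. Not to be disturbed.
- vial_tall: Bystander, loose: a capped clear sample vial with a blue cap, 27 mm in diameter, 61 mm tall. Origin at the centre of its underside. Not to be disturbed.
- tape: Bystander, loose: a roll of tape lying flat, 76 mm in diameter, 19 mm high. Origin at the centre of its underside. Not to be disturbed.
Things that resemble listed ones, but are neither listed nor needed, are in the scene too. Leave any red or turquoise look-alike of the part that bears bottle_2_center alone.

How it is judged:
At the end, for the whole second after the job is handed in: All seven bottles at rest (under 0.02 m/s) in the tin: centres within 42.5 mm (one within 10 mm) horizontally of the tin's centre, feet within 4 mm of its floor, upright within 0.12 rad. Tin flat on the worktop (within 0.05 rad, its floor point under 6 mm up) (horizontal distance between each of bottle_0_center, bottle_1_center, bottle_2_center, bottle_3_center, bottle_4_center, bottle_5_center, bottle_6_center and tin_floor below 0.0425 m and z of bottle_0_center in the frame of tin_floor between 0.042 and 0.05 m and angle between each of bottle_0_center, bottle_1_center, bottle_2_center, bottle_3_center, bottle_4_center, bottle_5_center, bottle_6_center's own z axis and vertical below 0.12 rad and linear speed of each of bottle_0, bottle_1, bottle_2, bottle_3, bottle_4, bottle_5, bottle_6 below 0.02 m/s and z of bottle_1_center in the frame of tin_floor between 0.042 and 0.05 m and z of bottle_2_center in the frame of tin_floor between 0.042 and 0.05 m and z of bottle_3_center in the frame of tin_floor between 0.042 and 0.05 m and z of bottle_4_center in the frame of tin_floor between 0.042 and 0.05 m and z of bottle_5_center in the frame of tin_floor between 0.042 and 0.05 m and z of bottle_6_center in the frame of tin_floor between 0.042 and 0.05 m and horizontal distance between any of bottle_0_center, bottle_1_center, bottle_2_center, bottle_3_center, bottle_4_center, bottle_5_center, bottle_6_center and tin_floor below 0.01 m and angle between tin_floor's own z axis and vertical below 0.05 rad and height (world z) of tin_floor below 0.006 m); the robot touches nothing.
It fails at once if a bottle is tipped over (more than 0.7 rad from upright) (angle between any of bottle_0_center, bottle_1_center, bottle_2_center, bottle_3_center, bottle_4_center, bottle_5_center, bottle_6_center's own z axis and vertical above 0.7 rad).
It fails at once if a vial or the tape is moved by more than 20 mm (distance of any of vial_short, vial_slim, vial_tall, tape from where it was at the start of the episode above 0.02 m).
It also fails if it takes over 69 s, if anything falls off the work surface, if the arm or the gripper's body presses on something with over 40 N, if the wrist force passes 120 N, or if a joint passes its speed limit or range.

ROBOT

A 7-joint arm with a two-finger parallel gripper is mounted at the origin on a cart in front of the work surface, level with it; the furniture and walls round the work are solid. World frame = base frame: x ahead of the robot, y to its left, z up, the work surface at z = 0. Lengths are in m, angles in rad, forces in N, time in s.
With the tool pointing down it reaches from about 0.4 to 0.875 m from the base axis. Payload 19.3 kg.
Tool frame: the origin (TCP) lies at the very end of the fingers, on their centre line; the grasp point (between the pads) lies 19 mm behind it; z points along the fingers, x is the direction in which the jaws open and shut, and the axes are right-handed (so a half turn about z gives the same grasp; the last joint's range is limited). The gripper opens to 85 mm and grips with 20 to 120 N. Pads are 22 mm wide; open, the fingers measure 114 mm over their backs; the gripper's body (76 mm by 85 mm) begins 54 mm behind the grasp point. The pads swing forward as they close: fully open they stand 13 mm farther back than shut.
Start: joints at [-1.336, 0.521, -0.036, 1.599, 0.021, 1.021, -0.113], TCP at [0.188, 0.596, 0.231] pointing down, gripper open.
Joint ranges: [-2.91, 2.91], [-0.3, 2.13], [-1.5, 1.42], [0.17, 2.43], [-1.26, 4.41], [0.16, 1.93], [-2.52, 2.52]. Speed limits (rad/s): [1.89, 1.89, 2.39, 2.39, 3.01, 3.01, 3.01].

INTERFACE

Orientations are given as [roll, pitch, yaw] about the fixed x, y, z axes, in that order (R = Rz(yaw) Ry(pitch) Rx(roll)).
In Python, from workcell import bot gives the robot as it stands.
- The arm moves only by the tool jog_arm, never from a script. Its argument "increments" is a list of rows, each an object of numbers: "wx", "wy", "wz": the turn, a rotation vector about the tool's x, y, z in degrees; "x", "y", "z": the shift along the tool's x, y, z in cm; "claw": the opening in per cent of the stroke, from 0 (shut) to 100 (fully open). A call has 1 to 10 rows; each row is the pose to reach, as a shift and turn from the pose measured when the call began, along the tool's axes at that moment; what a row does not reach only later rows make up. A row lasts 1/8 s, in which the tool goes at most 62.5 mm and 10.7 degrees, less where a joint would pass 70% of its speed; a pose out of reach is approached as far as the arm can. A call with a gripper value outside its range is refused whole. The fingers move at their own pace and stop on an object; "squeeze" is the grip in N (left out, the last holds). Time passes only in rows, so rows that repeat a pose let the fingers close. It gives the time, the measured TCP pose, the force and the opening at its end, in the units of the state.
- bot.observe(): the state, without advancing time (a new reading comes with each control period).
- bot.grab_frame(name): name is "scene" or "top" or "wrist"; returns a dict with "pixels" (400x640x3 uint8, red, green, blue), "fov_y" (degrees; the focal length in pixels is half the picture's height over the tangent of half this angle, whatever the lens; pixels are square), "cx", "cy" (the principal point, pixels), "origin" and "orientation" of the camera in the world. Camera axes: x right, y down, z forward; pixel columns grow to the right and rows downward; lengths in m; the calibration is good to about 2 mm. A picture is of the moment at which its call begins. There is no depth.
- bot.job_done(): hands the job in, once; it reports no verdict.
The state is a dict: "clock": time; "qpos": joint angles; "qd": joint speeds; "joint_efforts": joint torques, N m; "position": TCP position; "tool_rot": TCP orientation; "force": force on the tool from outside, world axes, zero at the start; "moment": the same for the moment, N m; "grip_width": finger opening in m.
Only numpy, scipy, OpenCV 4.12 (cv2) and the standard library are available. Lean on these libraries where they do the work, as an engineer would, in place of code of your own. Each camera call takes 0.05 s, during which the arm holds its last target.

## Working session

There is one attempt and no reset: what is moved stays moved. The work goes in short steps, Python scripts to look and compute and a tool call to move; the robot and the scene stay as the last step left them, time stands still between calls to the robot, and variables do not carry over. Pictures are saved under pics/ and viewed, and the job is handed in when it is done.

Besides the shell and the picture viewer there is one more tool, called after "Emit:" as name(argument=value, ...) on one line, values as JSON. jog_arm: Moves the arm, as the interface text tells. Its arguments: {"type":"object","properties":{"increments":{"type":"array","items":{"type":"object","properties":{"wx":{"type":"number"},"wy":{"type":"number"},"wz":{"type":"number"},"x":{"type":"number"},"y":{"type":"number"},"z":{"type":"number"},"claw":{"type":"number"}}}},"squeeze":{"type":"number"}},"required":["increments"]}

```bash
mkdir -p pics; ls; cat > h.py <<'E'
import numpy as np, cv2
from scipy.spatial.transform import Rotation as R
from workcell import bot
def rot(o):
    o=np.array(o,float)
    if o.shape==(3,3): return o
    if o.size==3: return R.from_euler('xyz',o).as_matrix()
    return R.from_quat(o).as_matrix()
def f(c): return 200/np.tan(np.radians(c['fov_y'])/2)
def onplane(c,u,v,z):
    d=rot(c['orientation'])@np.array([(u-c['cx'])/f(c),(v-c['cy'])/f(c),1]); o=np.array(c['origin'])
    return o+d*(z-o[2])/d[2]
def proj(c,p):
    q=rot(c['orientation']).T@(np.array(p)-np.array(c['origin']))
    return np.array([c['cx']+f(c)*q[0]/q[2],c['cy']+f(c)*q[1]/q[2]])
def save(c,n): cv2.imwrite('pics/'+n,c['pixels'][:,:,::-1])
E
python3 - <<'E'
from h import *
for n in ['scene','top','wrist']:
    c=bot.grab_frame(n); save(c,n+'0.png'); print(n,c['fov_y'],c['cx'],c['cy'],c['origin'],c['orientation'])
print(bot.observe())
E
```

```text
pics
scene 43.2994571853857 323.5382592837186 202.3348568939994 [-0.07302383 -0.47188958  1.03847898] [-2.46243151  0.00406932 -0.82655706]
top 54.0953206486302 317.0129908332882 195.79893004895973 [0.35944776 0.04751113 1.01230666] [-2.99626797 -0.00532339 -1.58393057]
wrist 62.14466853488949 314.60367186210266 199.39185004925884 [0.10955089 0.62004125 0.37416643] [2.81849852e+00 8.88063107e-04 1.26626605e+00]
{'clock': 0.15, 'qpos': array([-1.33619264,  0.52188472, -0.03630727,  1.59985234,  0.02123756,
        1.02109503, -0.11281115]), 'qd': array([-0.00071428, -0.00106885,  0.0009786 , -0.00225327, -0.00157588,
        0.00105808, -0.00025703]), 'joint_efforts': array([ 1.84080367e-03, -9.27386427e+01,  1.98089942e+00, -3.70050681e+01,
        1.80929841e-02,  6.32912139e-03, -2.47773249e-05]), 'position': array([0.18754244, 0.59594598, 0.23086228]), 'tool_rot': array([3.14149425e+00, 8.48359640e-04, 1.26597085e+00]), 'force': array([-0.63639825,  0.12113536,  0.29132115]), 'moment': array([-0.01638798, -0.03171743, -0.05079572]), 'grip_width': 0.08550261033658442}
```

View pics/scene0.png

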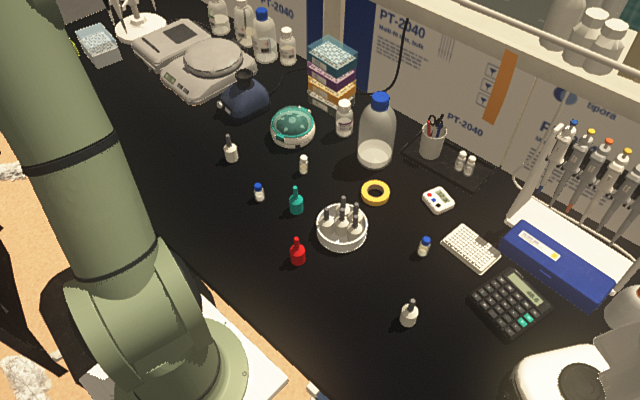

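View pics/top0.png

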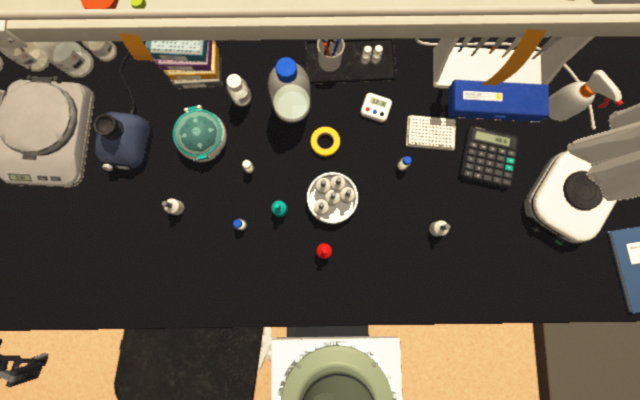

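View pics/wrist0.png

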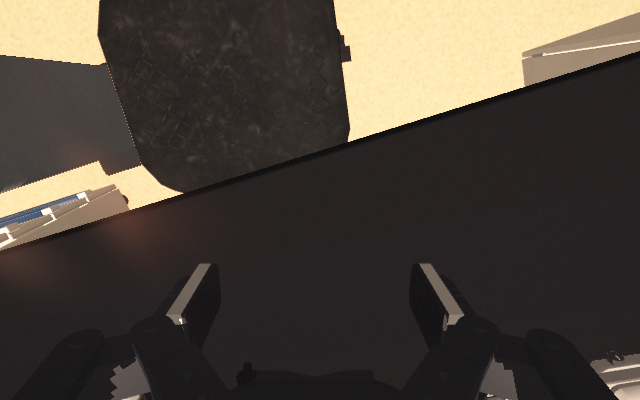

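The scene holds:
- **White dropper bottles on the worktop:** top view (173,207) and (440,229); scene view (231,150) and (409,314).
- **Look-alikes:** the red one at top (324,251) and the turquoise one at (279,209), plus the white vial at (248,167).
- **Tin:** at top (332,198).

I'll check the choice in close crops.

```bash
python3 - <<'E'
from h import *
t=cv2.imread('pics/top0.png'); s=cv2.imread('pics/scene0.png')
def z(i,x,y,w,k): return cv2.resize(i[y-w:y+w,x-w:x+w],None,fx=k,fy=k,interpolation=cv2.INTER_CUBIC)
a=np.hstack([z(t,332,198,35,5.6),z(t,173,207,35,5.6)][:2]); a=cv2.resize(a,(780,390))
cv2.imwrite('pics/c1.png',np.vstack([cv2.resize(np.hstack([z(t,332,198,32,6),z(s,342,225,32,6)]),(600,300)),cv2.resize(np.hstack([z(t,173,207,20,6),z(t,440,229,20,6)]),(600,300))]))
E
```

```text
(no output)
```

View pics/c1.png

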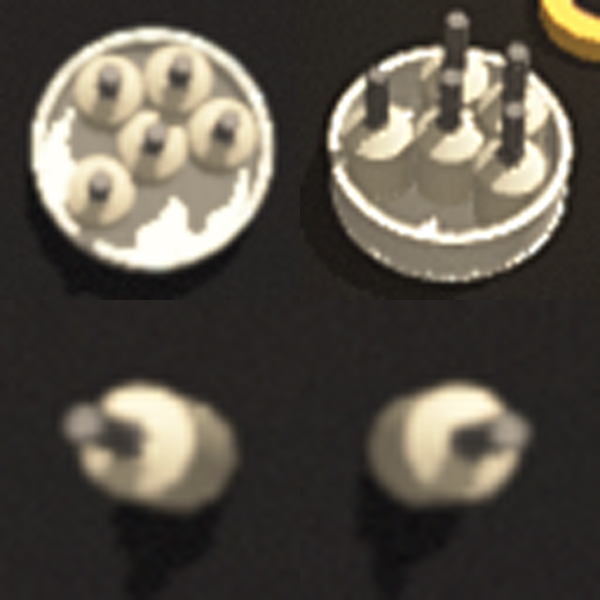

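```bash
python3 - <<'E'
from h import *
c=bot.grab_frame('top'); s=bot.grab_frame('scene')
# rough crops -> full pixels
k=600/128  # tin crop scale
def tp(x,y): return 300+x/(300/64), 166+y/(300/64)
for n,p in dict(b1=(109,75),b2=(181,65),mid=(156,142),b3=(228,122),ast=(99,184)).items():
    print(n,onplane(c,*tp(*p),.095)[:2])
def sp(x,y): return 310+(x-300)/(300/64), 193+y/(300/64)
for p in [(378,71),(457,19),(451,75),(517,50),(514,108)]: print('s',onplane(s,*sp(*p),.095)[:2])
print('rim',[onplane(c,*tp(*p),.04)[:2].round(4) for p in [(32,148),(272,148),(152,28),(152,268)]])
for n,p in dict(L=(153+85/7.5,187+424/7.5-300/7.5+0),R=(420+(510-300)/7.5,209+(435-300)/7.5)).items():print(n,p,onplane(c,*p,.092)[:2])
L=(153+85/7.5,187+(424-300)/7.5);print('L',L,onplane(c,*L,.092)[:2])
for n,p in dict(vtall=(404,161),red=(324,251),turq=(279,209),vs=(239,224),vslim=(248,165),tape=(325,142)).items():print(n,onplane(c,*p,.05)[:2])
for p in [(227,138),(409,303)]: print('sW',onplane(s,*p,.092)[:2])
E
```

```text
b1 [0.52662177 0.02558305]
b2 [ 0.53133776 -0.01107944]
mid [0.49196947 0.0023816 ]
b3 [ 0.50174016 -0.03424037]
ast [0.47097376 0.03147505]
s [0.476542   0.02936791]
s [0.52945067 0.02231819]
s [4.99658908e-01 2.71159444e-04]
s [ 0.53470348 -0.01391192]
s [ 0.50517981 -0.03697978]
rim [array([0.4975, 0.0661]), array([ 0.4959, -0.0623]), array([0.5621, 0.0006]), array([0.4325, 0.0031])]
L (164.33333333333334, 203.53333333333333) [0.48005624 0.40180012]
R (448.0, 227.0) [ 0.41612292 -0.26615416]
L (164.33333333333334, 203.53333333333333) [0.48005624 0.40180012]
vtall [ 0.58607412 -0.17969672]
red [0.36428214 0.02532398]
turq [0.46842696 0.13483441]
vs [0.43262888 0.23291773]
vslim [0.58045151 0.21267991]
tape [0.63773045 0.01849104]
sW [0.47472253 0.39139671]
sW [ 0.40856574 -0.26450014]
```

The crop confirms my reading. The tin is centred near (0.497, 0.002), with three neighbours at about 39°, −21° and −81°. The stray bottle is at about 131°, between the 99° and 159° places. The two worktop bottles are white. I'll go above the tin for a close look first.

Emit:
jog_arm(increments=[{"x":-47.4,"y":47.4,"z":0,"wz":63,"claw":100},{"x":-47.4,"y":47.4,"z":0,"wz":63},{"x":-47.4,"y":47.4,"z":0,"wz":63},{"x":-47.4,"y":47.4,"z":0,"wz":63},{"x":-47.4,"y":47.4,"z":0,"wz":63},{"x":-47.4,"y":47.4,"z":0,"wz":63},{"x":-47.4,"y":47.4,"z":0,"wz":63},{"x":-47.4,"y":47.4,"z":0,"wz":63},{"x":-47.4,"y":47.4,"z":0,"wz":63},{"x":-47.4,"y":47.4,"z":0,"wz":63}])

```text
schema error: expected keys wx, wy, wz, x, y, z, claw
```

Emit:
jog_arm(increments=[{"x":-47.4,"y":47.4,"z":0,"wx":0,"wy":0,"wz":63,"claw":100},{"x":-47.4,"y":47.4,"z":0,"wx":0,"wy":0,"wz":63,"claw":100},{"x":-47.4,"y":47.4,"z":0,"wx":0,"wy":0,"wz":63,"claw":100},{"x":-47.4,"y":47.4,"z":0,"wx":0,"wy":0,"wz":63,"claw":100},{"x":-47.4,"y":47.4,"z":0,"wx":0,"wy":0,"wz":63,"claw":100},{"x":-47.4,"y":47.4,"z":0,"wx":0,"wy":0,"wz":63,"claw":100},{"x":-47.4,"y":47.4,"z":0,"wx":0,"wy":0,"wz":63,"claw":100},{"x":-47.4,"y":47.4,"z":0,"wx":0,"wy":0,"wz":63,"claw":100},{"x":-47.4,"y":47.4,"z":0,"wx":0,"wy":0,"wz":63,"claw":100},{"x":-47.4,"y":47.4,"z":0,"wx":0,"wy":0,"wz":63,"claw":100}])

```text
clock: 1.5
position: [0.4771, 0.0402, 0.2315]
tool_rot: [3.141, -0.0, 0.167]
force: [0.6, 1.3, -1.2]
grip_width: 0.0855
```

Emit:
jog_arm(increments=[{"x":1.6,"y":4.3,"z":0,"wx":0,"wy":0,"wz":0,"claw":100},{"x":1.6,"y":4.3,"z":0,"wx":0,"wy":0,"wz":0,"claw":100},{"x":1.6,"y":4.3,"z":0,"wx":0,"wy":0,"wz":0,"claw":100}])

```text
clock: 1.88
position: [0.4998, 0.0008, 0.2314]
tool_rot: [-3.141, 0.0, 0.167]
force: [0.1, 0.6, -0.2]
grip_width: 0.0853
```

```bash
python3 - <<'E'
from h import *
c=bot.grab_frame('wrist'); save(c,'w1.png'); print(bot.observe()['position'],bot.observe()['tool_rot'])
import pickle; pickle.dump(c,open('w1.pkl','wb')); print(c['origin'],c['orientation'])
E
```

```text
[0.49972422 0.00130623 0.23144531] [-3.14131993e+00 -9.32664830e-05  1.67871405e-01]
[0.48620872 0.08086125 0.37475967] [2.81857406e+00 3.10139507e-04 1.67119488e-01]
```

View pics/w1.png

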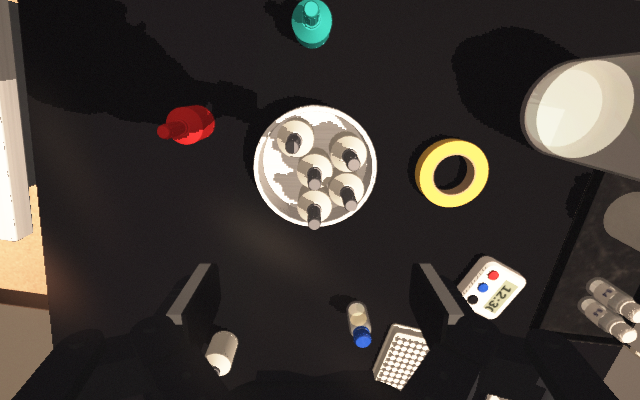

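```bash
cat >> h.py <<'E'
def rim(c,guess,zr=0.04,rad=.0635):
    # outer rim ellipse -> centre, casting contour points on rim plane
    p=c['pixels'].astype(int); g=(p.min(2)>90).astype(np.uint8)*255
    u,v=proj(c,[*guess,zr]); r=np.linalg.norm(proj(c,[guess[0]+rad,guess[1],zr])-[u,v])
    m=np.zeros_like(g); cv2.circle(m,(int(u),int(v)),int(r*1.2),255,-1); g&=m
    cs,_=cv2.findContours(g,cv2.RETR_EXTERNAL,cv2.CHAIN_APPROX_NONE)
    pts=np.vstack([k[:,0] for k in cs])
    h=cv2.convexHull(pts)[:,0].astype(float)
    w=np.array([onplane(c,x,y,zr)[:2] for x,y in h])
    return w,h
def circ(w):
    (A,_,_,_)=np.linalg.lstsq(np.c_[2*w,np.ones(len(w))],(w**2).sum(1),rcond=None)
    return A[:2],np.sqrt(A[2]+A[0]**2+A[1]**2)
def crop(c,x,y,w,k,n):
    i=c['pixels'][y-w:y+w,x-w:x+w,::-1]
    cv2.imwrite('pics/'+n,cv2.resize(i,None,fx=k,fy=k,interpolation=cv2.INTER_CUBIC))
E
python3 - <<'E'
from h import *
import pickle; c=pickle.load(open('w1.pkl','rb'))
crop(c,315,166,70,4.25,'w1c.png')
w,h=rim(c,(.497,.002)); print(circ(w)); 
t=bot.grab_frame('top'); w,h=rim(t,(.497,.002)); print('top',circ(w))
E
```

```text
(array([0.49955155, 0.00225709]), np.float64(0.06392446184393305))
top (array([0.49886034, 0.00203305]), np.float64(0.0723651725946017))
```

View pics/w1c.png

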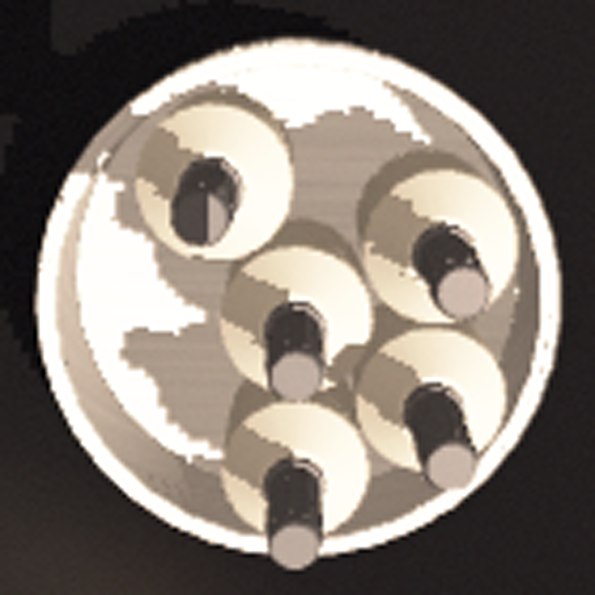

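```bash
python3 - <<'E'
from h import *
import pickle; c=pickle.load(open('w1.pkl','rb'))
ctr=np.array([.4995,.0022])
for n,p in dict(ast=(200,219),mid=(296,376),b1=(463,292),b2=(450,467),b3=(294,547)).items():
    w=onplane(c,245+(p[0]+.5)/4.25-.5,96+(p[1]+.5)/4.25-.5,.095)[:2]; d=w-ctr
    print(n,w.round(4),d.round(4),np.hypot(*d).round(4),np.degrees(np.arctan2(d[1],d[0])).round(1))
E
```

```text
ast [0.4749 0.0312] [-0.0246  0.029 ] 0.038 130.4
mid [0.4991 0.0024] [-0.0004  0.0002] 0.0005 157.3
b1 [0.5294 0.0254] [0.0299 0.0232] 0.0378 37.8
b2 [ 0.5343 -0.0118] [ 0.0348 -0.014 ] 0.0375 -22.0
b3 [ 0.505  -0.0353] [ 0.0055 -0.0375] 0.0379 -81.7
```

Emit:
jog_arm(increments=[{"x":-1.95,"y":-3.36,"z":4,"wx":0,"wy":0,"wz":0,"claw":32},{"x":-1.95,"y":-3.36,"z":9,"wx":0,"wy":0,"wz":0,"claw":32},{"x":-1.95,"y":-3.36,"z":12,"wx":0,"wy":0,"wz":0,"claw":32},{"x":-1.95,"y":-3.36,"z":12,"wx":0,"wy":0,"wz":0,"claw":32},{"x":-1.95,"y":-3.36,"z":12,"wx":0,"wy":0,"wz":0,"claw":32}])

```text
clock: 2.6
position: [0.4754, 0.0318, 0.1127]
tool_rot: [-3.141, -0.001, 0.169]
force: [-0.5, 1.1, 0.3]
grip_width: 0.0275
```

```bash
python3 - <<'E'
from h import *
c=bot.grab_frame('wrist'); save(c,'w2.png'); o=bot.observe();print(o['position'],o['tool_rot'],o['grip_width'])
import pickle; pickle.dump(c,open('w2.pkl','wb'))
E
```

```text
[0.47553639 0.0317992  0.11283953] [-3.14111314e+00 -2.07042750e-03  1.68896123e-01] 0.02720689294120152
```

View pics/w2.png

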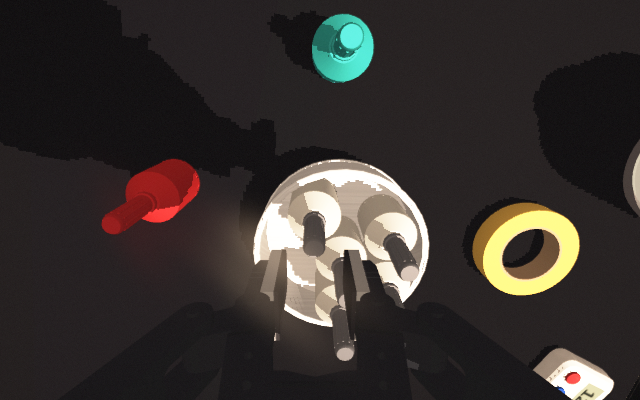

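```bash
python3 - <<'E'
from h import *
import pickle; c=pickle.load(open('w2.pkl','rb'))
crop(c,335,250,80,4,'w2c.png')
E
```

```text
(no output)
```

View pics/w2c.png

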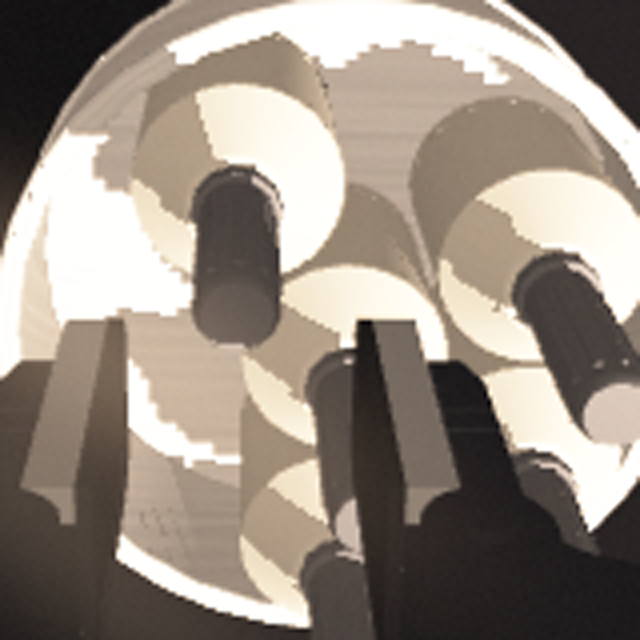

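```bash
python3 - <<'E'
from h import *
import pickle; c=pickle.load(open('w2.pkl','rb'))
print(onplane(c,314,248,.095), [onplane(c,255+p[0]/4,170+p[1]/4,.095)[:2].round(4) for p in [(622,413)]], c['origin'],c['orientation'])
E
```

```text
[0.47498282 0.0314886  0.095     ] [array([0.5302, 0.0252])] [0.46140796 0.11178426 0.25605832] [ 2.81887321e+00 -1.10656301e-03  1.69277089e-01]
```

Emit:
jog_arm(increments=[{"x":-0.05,"y":0,"z":2.5,"wx":0,"wy":0,"wz":0,"claw":32},{"x":-0.05,"y":0,"z":4.8,"wx":0,"wy":0,"wz":0,"claw":32},{"x":-0.05,"y":0,"z":4.8,"wx":0,"wy":0,"wz":0,"claw":32},{"x":-0.05,"y":0,"z":4.8,"wx":0,"wy":0,"wz":0,"claw":0},{"x":-0.05,"y":0,"z":4.8,"wx":0,"wy":0,"wz":0,"claw":0},{"x":-0.05,"y":0,"z":4.8,"wx":0,"wy":0,"wz":0,"claw":0},{"x":-0.05,"y":0,"z":4.8,"wx":0,"wy":0,"wz":0,"claw":0}], squeeze=30)

```text
clock: 3.52
position: [0.4759, 0.0319, 0.066]
tool_rot: [-3.141, -0.004, 0.169]
force: [0.2, 0.2, 11.3]
grip_width: 0.0101
```

Emit:
jog_arm(increments=[{"x":0,"y":0,"z":-0.4,"wx":0,"wy":0,"wz":0,"claw":0},{"x":0,"y":0,"z":-0.5,"wx":0,"wy":0,"wz":0,"claw":0},{"x":1.0,"y":-0.25,"z":-0.5,"wx":0,"wy":0,"wz":0,"claw":0},{"x":2.0,"y":-0.5,"z":-0.5,"wx":0,"wy":0,"wz":0,"claw":0},{"x":2.0,"y":-0.5,"z":-0.5,"wx":0,"wy":0,"wz":0,"claw":0},{"x":2.0,"y":-0.5,"z":-0.5,"wx":0,"wy":0,"wz":0,"claw":0}])

```text
clock: 4.28
position: [0.4946, 0.0401, 0.0709]
tool_rot: [-3.141, -0.004, 0.169]
force: [0.2, -0.1, -0.6]
grip_width: 0.0102
```

```bash
python3 - <<'E'
from h import *
c=bot.grab_frame('wrist'); save(c,'w3.png'); o=bot.observe();print(o['position'],o['tool_rot'],o['grip_width'],o['force'])
crop(c,335,250,80,4,'w3c.png')
E
```

```text
[0.49454037 0.04002244 0.0709295 ] [-3.14101241 -0.0036717   0.16871117] 0.01034101981581842 [ 0.0359096  -0.23230423 -0.0637556 ]
```

View pics/w3.png

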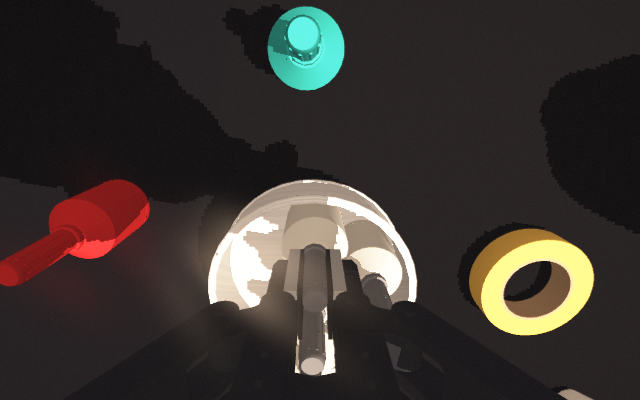

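Emit:
jog_arm(increments=[{"x":0,"y":0,"z":0.3,"wx":0,"wy":0,"wz":0,"claw":0},{"x":0,"y":0,"z":0.5,"wx":0,"wy":0,"wz":0,"claw":0},{"x":0,"y":0,"z":0.5,"wx":0,"wy":0,"wz":0,"claw":0},{"x":0,"y":0,"z":0.5,"wx":0,"wy":0,"wz":0,"claw":26},{"x":0,"y":0,"z":0.5,"wx":0,"wy":0,"wz":0,"claw":26},{"x":0,"y":0,"z":0.5,"wx":0,"wy":0,"wz":0,"claw":26},{"x":0,"y":0,"z":-4,"wx":0,"wy":0,"wz":0,"claw":26},{"x":0,"y":0,"z":-9,"wx":0,"wy":0,"wz":0,"claw":26},{"x":0,"y":0,"z":-13,"wx":0,"wy":0,"wz":0,"claw":80},{"x":0,"y":0,"z":-13,"wx":0,"wy":0,"wz":0,"claw":80}])

```text
clock: 5.58
position: [0.4953, 0.0401, 0.2034]
tool_rot: [-3.14, -0.008, 0.169]
force: [0.4, 0.9, -1.7]
grip_width: 0.0576
```

```bash
cat >> h.py <<'E'
def shot(n,g=None,w=70,k=4.25):
    import pickle
    c=bot.grab_frame('wrist'); save(c,n+'.png'); o=bot.observe()
    print(o['clock'],o['position'].round(4),o['tool_rot'].round(4),o['grip_width'].round(4),o['force'].round(1))
    pickle.dump(c,open(n+'.pkl','wb'))
    if g is not None:
        u,v=proj(c,[*g[:2],.06]).astype(int); u=min(max(u,w),640-w); v=min(max(v,w),400-w); crop(c,u,v,w,k,n+'c.png'); print('crop origin',u-w,v-w,'scale',k)
    return c
E
python3 - <<'E'
from h import *
c=shot('w4',(.4995,.0022)); w,h=rim(c,(.4995,.0022)); print(circ(w))
E
```

```text
Traceback (most recent call last):
  File "h.py", line 36, in shot
    print(o['clock'],o['position'].round(4),o['tool_rot'].round(4),o['grip_width'].round(4),o['force'].round(1))
                                                                   ^^^^^^^^^^^^^^^^^^^^^
AttributeError: 'float' object has no attribute 'round'
```

```bash
sed -i "s/o\['grip_width'\].round(4)/round(o['grip_width'],4)/" h.py
python3 - <<'E'
from h import *
c=shot('w4',(.4995,.0022)); w,h=rim(c,(.4995,.0022)); print(circ(w))
E
```

```text
5.675 [0.4939 0.0401 0.2008] [-3.1407 -0.0039  0.1691] 0.0683 [-0.7  0.5 -1.2]
crop origin 242 154 scale 4.25
(array([0.50066294, 0.00120244]), np.float64(0.06696347530085996))
```

View pics/w4c.png

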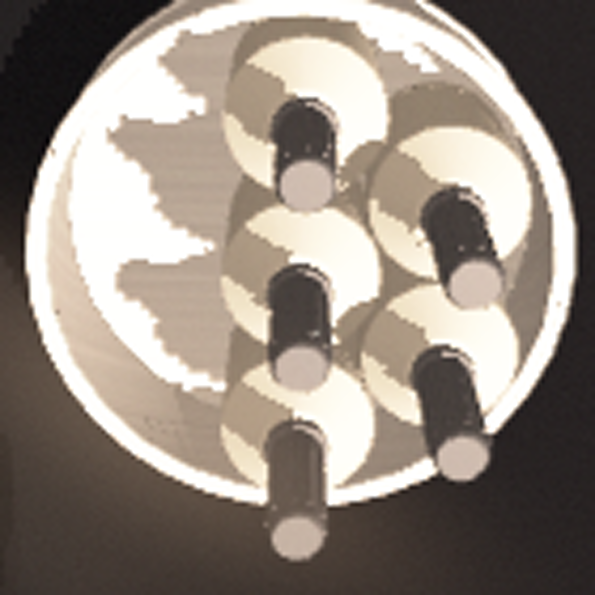

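```bash
python3 - <<'E'
from h import *
import pickle; c=pickle.load(open('w4.pkl','rb'))
w,h=rim(c,(.4995,.0022))
m=w[(w[:,1]>-.045)]; print(circ(m))
for i in range(3):
    C,r=circ(m); m=m[abs(np.linalg.norm(m-C,axis=1)-r)<.0015]
C,r=circ(m); print(C,r,len(m))
C=np.array([.4995,.0022])
for n,p in dict(n98=(306,186),mid=(300,367),b1=(475,283),b2=(463,457),b3=(299,538)).items():
    w=onplane(c,242+(p[0]+.5)/4.25-.5,154+(p[1]+.5)/4.25-.5,.095)[:2]; d=w-C
    print(n,w.round(4),d.round(4),np.hypot(*d).round(4),np.degrees(np.arctan2(d[1],d[0])).round(1))
E
```

```text
(array([0.49949268, 0.00472046]), np.float64(0.06477875864845907))
[0.49888216 0.00533152] 0.06492059262878905 24
n98 [0.4943 0.0394] [-0.0052  0.0372] 0.0376 97.9
mid [0.4994 0.0026] [-0.0001  0.0004] 0.0004 106.4
b1 [0.5294 0.0255] [0.0299 0.0233] 0.038 37.9
b2 [ 0.5347 -0.0115] [ 0.0352 -0.0137] 0.0378 -21.2
b3 [ 0.5055 -0.0352] [ 0.006  -0.0374] 0.0378 -80.8
```

Emit:
jog_arm(increments=[{"x":4.3,"y":-35.5,"z":0,"wx":0,"wy":-0.2,"wz":-58.4,"claw":90},{"x":4.3,"y":-35.5,"z":0,"wx":0,"wy":-0.2,"wz":-58.4,"claw":90},{"x":4.3,"y":-35.5,"z":0,"wx":0,"wy":-0.2,"wz":-58.4,"claw":90},{"x":4.3,"y":-35.5,"z":0,"wx":0,"wy":-0.2,"wz":-58.4,"claw":90},{"x":4.3,"y":-35.5,"z":0,"wx":0,"wy":-0.2,"wz":-58.4,"claw":90},{"x":4.3,"y":-35.5,"z":0,"wx":0,"wy":-0.2,"wz":-58.4,"claw":90},{"x":4.3,"y":-35.5,"z":0,"wx":0,"wy":-0.2,"wz":-58.4,"claw":90},{"x":4.3,"y":-35.5,"z":0,"wx":0,"wy":-0.2,"wz":-58.4,"claw":90},{"x":4.3,"y":-35.5,"z":0,"wx":0,"wy":-0.2,"wz":-58.4,"claw":90}])

```text
clock: 6.8
position: [0.4769, 0.3959, 0.2009]
tool_rot: [3.14, 0.001, 1.186]
force: [0.2, 0.1, -0.5]
grip_width: 0.0768
```

```bash

python3 - <<'E'
from h import *
c=shot('w5',(.477,.397),50,6)
E
```

```text
6.85 [0.4769 0.3961 0.2011] [3.1403e+00 7.0000e-04 1.1866e+00] 0.0771 [-0.5  0.1  0.3]
crop origin 266 134 scale 6
```

View pics/w5.png

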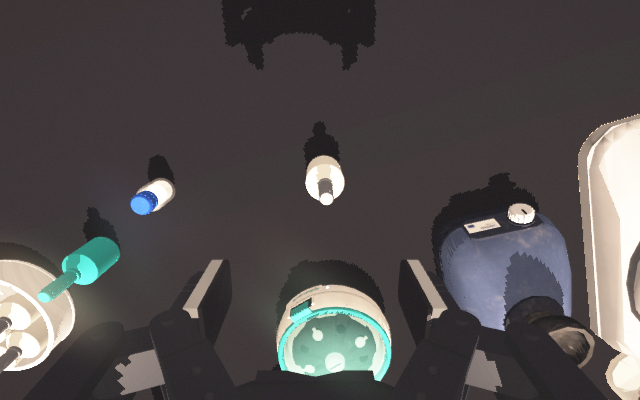

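View pics/w5c.png

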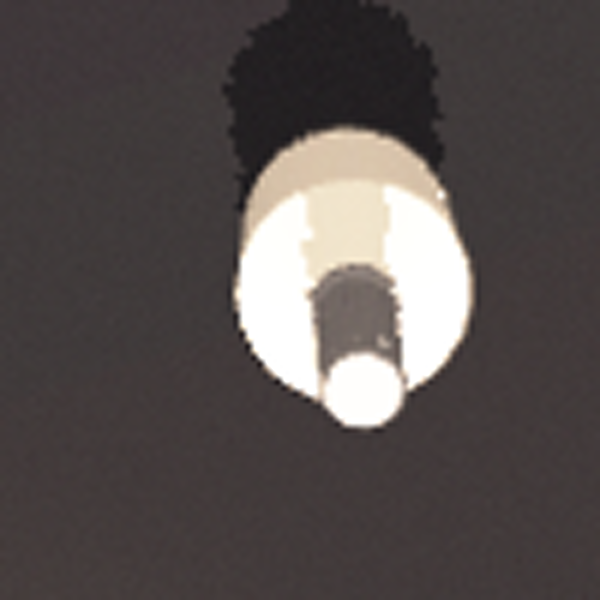

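```bash

python3 - <<'E'
from h import *
import pickle; c=pickle.load(open('w5.pkl','rb'))
w=onplane(c,266+364.5/6-.5,134+390.5/6-.5,.092); print(w)
o=bot.observe(); T=R.from_euler('xyz',o['tool_rot']).as_matrix()
print(T.T@(np.array([w[0],w[1],.064])-o['position']))
E
```

```text
[0.48235455 0.40317336 0.092     ]
[0.00867608 0.00220786 0.13712491]
```

Emit:
jog_arm(increments=[{"x":0.87,"y":0.22,"z":3,"wx":0,"wy":0,"wz":0,"claw":36},{"x":0.87,"y":0.22,"z":6,"wx":0,"wy":0,"wz":0,"claw":36},{"x":0.87,"y":0.22,"z":8.5,"wx":0,"wy":0,"wz":0,"claw":36},{"x":0.87,"y":0.22,"z":8.5,"wx":0,"wy":0,"wz":0,"claw":36},{"x":0.87,"y":0.22,"z":11,"wx":0,"wy":0,"wz":0,"claw":36},{"x":0.87,"y":0.22,"z":13.8,"wx":0,"wy":0,"wz":0,"claw":36},{"x":0.87,"y":0.22,"z":13.8,"wx":0,"wy":0,"wz":0,"claw":36},{"x":0.87,"y":0.22,"z":13.8,"wx":0,"wy":0,"wz":0,"claw":0},{"x":0.87,"y":0.22,"z":13.8,"wx":0,"wy":0,"wz":0,"claw":0},{"x":0.87,"y":0.22,"z":13.8,"wx":0,"wy":0,"wz":0,"claw":0}], squeeze=30)

```text
clock: 8.1
position: [0.4832, 0.4037, 0.0649]
tool_rot: [3.139, -0.002, 1.186]
force: [-1.5, -1.0, 8.0]
grip_width: 0.01
```

```bash

python3 - <<'E'
from h import *
c=shot('w6',(.4824,.4032),60,5)
E
```

```text
8.15 [0.4832 0.4037 0.0648] [ 3.1392e+00 -1.4000e-03  1.1864e+00] 0.01 [ 0.5 -1.1  8.3]
crop origin 253 198 scale 5
```

View pics/w6.png

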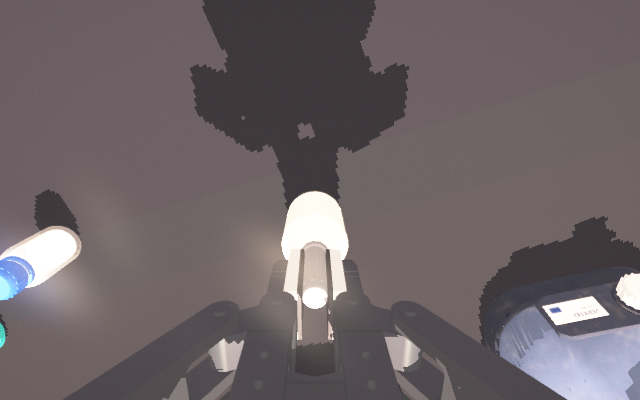

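```bash

python3 - <<'E'
from h import *
import pickle; c=pickle.load(open('w6.pkl','rb'))
w=onplane(c,314.5,297,.092); print(w)
o=bot.observe(); T=R.from_euler('xyz',o['tool_rot']).as_matrix()
print(T.T@(w-o['position']))
# hover goal above slot, at TCP z .135, yaw 68deg
g=np.array([.4643,.0164,.14]); print(T.T@(g-o['position']), T.T@(np.array([o['position'][0],o['position'][1],.14])-o['position']))
E
```

```text
[0.48244298 0.40341135 0.092     ]
[-0.00050647 -0.00048923 -0.02716114]
[-0.36601596  0.12791679 -0.07538628] [ 0.00010857  0.00017738 -0.07515886]
```

View pics/w6c.png

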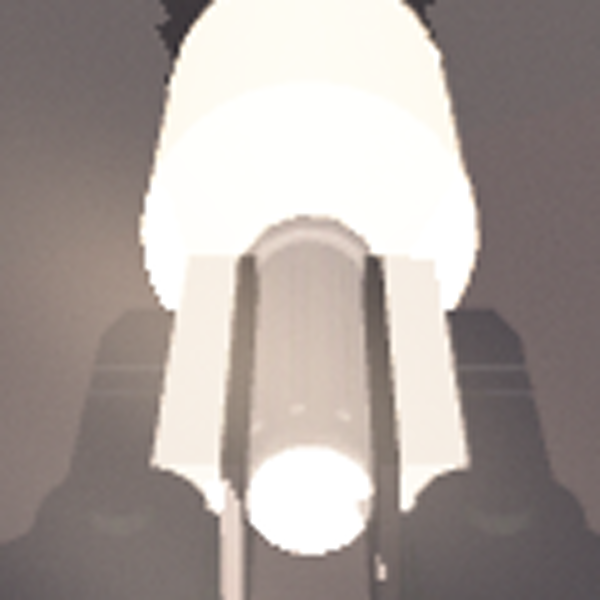

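Emit:
jog_arm(increments=[{"x":0,"y":0,"z":-4,"wx":0,"wy":0,"wz":0,"claw":0},{"x":0,"y":0,"z":-9,"wx":0,"wy":0,"wz":0,"claw":0},{"x":-3,"y":1,"z":-12,"wx":0,"wy":0,"wz":0,"claw":0},{"x":-8,"y":2.8,"z":-12,"wx":0,"wy":0,"wz":0,"claw":0},{"x":-14,"y":4.9,"z":-12,"wx":0,"wy":0,"wz":0,"claw":0},{"x":-20,"y":7,"z":-12,"wx":0,"wy":0,"wz":0,"claw":0},{"x":-26,"y":9.1,"z":-12,"wx":0,"wy":0,"wz":0,"claw":0},{"x":-32,"y":11.2,"z":-12,"wx":0,"wy":0,"wz":0,"claw":0},{"x":-36.55,"y":12.85,"z":-12,"wx":0,"wy":0,"wz":0,"claw":0},{"x":-36.55,"y":12.85,"z":-12,"wx":0,"wy":0,"wz":0,"claw":0}])

```text
clock: 9.4
position: [0.4649, 0.0128, 0.1857]
tool_rot: [3.138, -0.002, 1.18]
force: [0.7, 1.4, -0.5]
grip_width: 0.0101
```

```bash

python3 - <<'E'
from h import *
c=shot('w7',(.4643,.0164),60,5)
o=bot.observe(); T=R.from_euler('xyz',o['tool_rot']).as_matrix()
for z in (.12,.066): print(T.T@(np.array([.4651,.0167,z])-o['position']))
E
```

```text
9.45 [0.4651 0.0151 0.1855] [ 3.1380e+00 -2.2000e-03  1.1831e+00] 0.0099 [ 1.5  1.  -1.2]
crop origin 258 127 scale 5
[ 0.00129517 -0.0008388   0.06554489]
[ 0.00117465 -0.00103425  0.1195444 ]
```

View pics/w7.png

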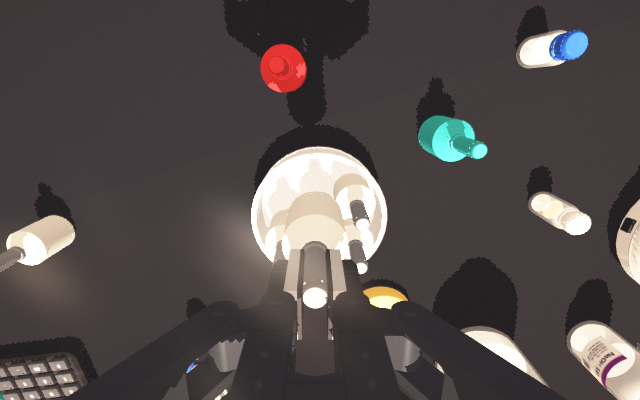

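```bash
cat >> h.py <<'E'
def go(g,yaw):
    o=bot.observe(); T=R.from_euler('xyz',o['tool_rot'])
    print('clk',o['clock'],'xyz cm',(T.inv().apply(np.array(g)-o['position'])*100).round(2),'w deg',np.degrees((T.inv()*R.from_euler('xyz',[np.pi,0,yaw])).as_rotvec()).round(2))
E
python3 - <<'E'
from h import *
go((.4651,.0167,.125),np.radians(68))
E
```

```text
clk 9.45 xyz cm [ 0.13 -0.08  6.05] w deg [ 0.21 -0.13 -0.21]
```

Emit:
jog_arm(increments=[{"x":0.13,"y":-0.08,"z":3,"wx":0.2,"wy":-0.1,"wz":-0.2,"claw":0},{"x":0.13,"y":-0.08,"z":6.0,"wx":0.2,"wy":-0.1,"wz":-0.2,"claw":0},{"x":0.13,"y":-0.08,"z":6.0,"wx":0.2,"wy":-0.1,"wz":-0.2,"claw":0},{"x":0.13,"y":-0.08,"z":6.0,"wx":0.2,"wy":-0.1,"wz":-0.2,"claw":0},{"x":0.13,"y":-0.08,"z":6.0,"wx":0.2,"wy":-0.1,"wz":-0.2,"claw":0}])

```text
clock: 10.07
position: [0.4658, 0.017, 0.1267]
tool_rot: [3.14, -0.002, 1.187]
force: [0.2, 0.2, -0.3]
grip_width: 0.01
```

```bash

python3 - <<'E'
from h import *
c=shot('w8',(.4643,.0164),80,5)
go((.4651,.0167,.066),np.radians(68))
t=bot.grab_frame('scene'); save(t,'s8.png'); crop(t,342,215,50,6,'s8c.png')
E
```

```text
10.125 [0.4657 0.0169 0.1265] [ 3.1401e+00 -1.5000e-03  1.1868e+00] 0.0101 [ 0.2 -0.4 -1. ]
crop origin 233 133 scale 5
clk 10.125 xyz cm [-0.05 -0.05  6.05] w deg [ 0.08 -0.08 -0.  ]
```

View pics/w8c.png

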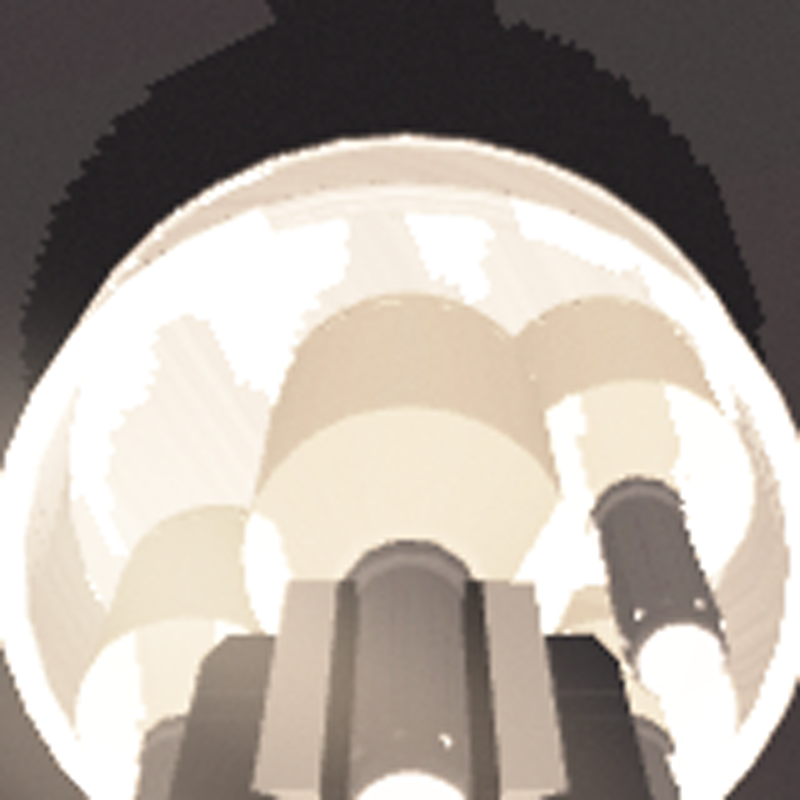

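View pics/s8c.png

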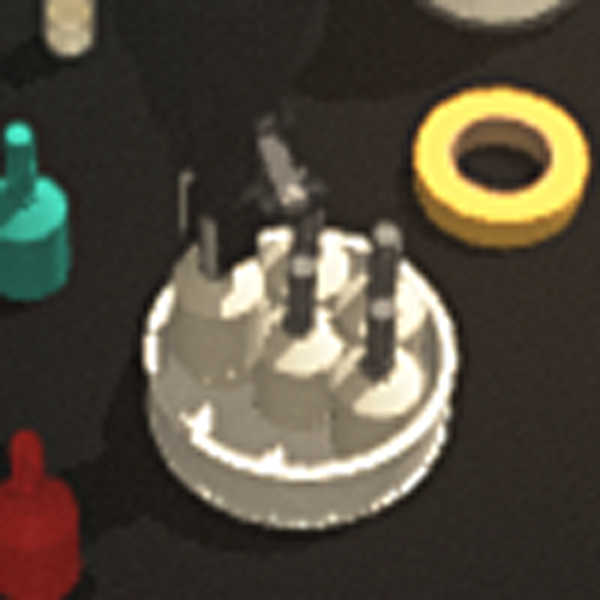

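Emit:
jog_arm(increments=[{"x":-0.05,"y":-0.05,"z":1,"wx":0,"wy":0,"wz":0,"claw":0},{"x":-0.05,"y":-0.05,"z":2,"wx":0,"wy":0,"wz":0,"claw":0},{"x":-0.05,"y":-0.05,"z":3,"wx":0,"wy":0,"wz":0,"claw":0},{"x":-0.05,"y":-0.05,"z":4,"wx":0,"wy":0,"wz":0,"claw":0},{"x":-0.05,"y":-0.05,"z":5,"wx":0,"wy":0,"wz":0,"claw":0},{"x":-0.05,"y":-0.05,"z":5.7,"wx":0,"wy":0,"wz":0,"claw":0},{"x":-0.05,"y":-0.05,"z":5.9,"wx":0,"wy":0,"wz":0,"claw":0},{"x":-0.05,"y":-0.05,"z":5.9,"wx":0,"wy":0,"wz":0,"claw":0}])

```text
clock: 11.18
position: [0.4653, 0.0166, 0.0678]
tool_rot: [3.14, -0.002, 1.186]
force: [-3.0, -0.2, 14.8]
grip_width: 0.0104
```

Emit:
jog_arm(increments=[{"x":0,"y":0,"z":-0.05,"wx":0,"wy":0,"wz":0,"claw":26},{"x":0,"y":0,"z":-0.05,"wx":0,"wy":0,"wz":0,"claw":26},{"x":0,"y":0,"z":-0.05,"wx":0,"wy":0,"wz":0,"claw":26},{"x":0,"y":0,"z":-4,"wx":0,"wy":0,"wz":0,"claw":26},{"x":0,"y":0,"z":-9,"wx":0,"wy":0,"wz":0,"claw":26},{"x":0,"y":0,"z":-14,"wx":0,"wy":0,"wz":0,"claw":90},{"x":0,"y":0,"z":-15,"wx":0,"wy":0,"wz":0,"claw":90},{"x":0,"y":0,"z":-15,"wx":0,"wy":0,"wz":0,"claw":90}])

```text
clock: 12.18
position: [0.465, 0.0166, 0.2179]
tool_rot: [3.139, -0.002, 1.187]
force: [-0.9, 0.2, -1.1]
grip_width: 0.0758
```

```bash

python3 - <<'E'
from h import *
c=shot('w9',(.4995,.0022),70,5)
w,h=rim(c,(.4995,.0022)); print(circ(w))
go((.411,-.264,.20),np.radians(-52))
E
```

```text
12.225 [0.4646 0.0165 0.217 ] [ 3.1405e+00 -1.3000e-03  1.1867e+00] 0.0768 [-0.1 -0.6 -0.2]
crop origin 244 146 scale 5
(array([ 0.50176764, -0.00093458]), np.float64(0.06870169955920746))
clk 12.225 xyz cm [-28.02   5.54   1.67] w deg [-4.0000e-02 -1.1000e-01  1.1999e+02]
```

View pics/w9c.png

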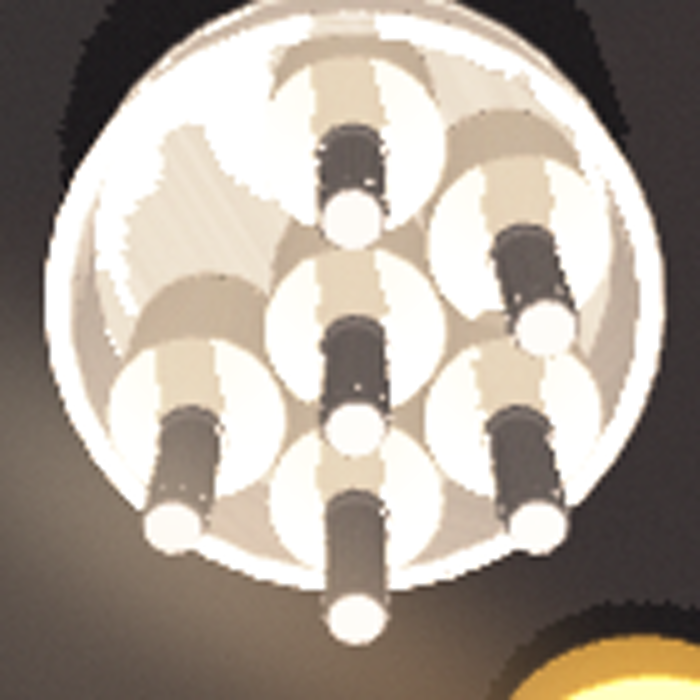

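```bash
python3 - <<'E'
from h import *
import pickle; c=pickle.load(open('w9.pkl','rb'))
C=np.array([.4995,.0022])
for n,p in dict(new=(353,219),n98=(546,327),mid=(356,429),b1=(539,527),b2=(357,619),b3=(174,527)).items():
    w=onplane(c,244+(p[0]+.5)/5-.5,146+(p[1]+.5)/5-.5,.095)[:2]; d=w-C
    print(n,w.round(4),d.round(4),np.hypot(*d).round(4),np.degrees(np.arctan2(d[1],d[0])).round(1))
# inner/outer rim points by crop
pts=[(45,290),(663,310),(82,450),(70,180),(650,410),(230,570),(470,570)]
w=np.array([onplane(c,244+(x+.5)/5-.5,146+(y+.5)/5-.5,.04)[:2] for x,y in pts]); print(circ(w), np.linalg.norm(w-circ(w)[0],axis=1).round(4))
E
```

```text
new [0.4639 0.0164] [-0.0356  0.0142] 0.0383 158.2
n98 [0.4942 0.0398] [-0.0053  0.0376] 0.038 98.0
mid [0.4997 0.0026] [0.0002 0.0004] 0.0004 62.5
b1 [0.5297 0.0257] [0.0302 0.0235] 0.0382 37.9
b2 [ 0.5348 -0.0114] [ 0.0353 -0.0136] 0.0378 -21.1
b3 [ 0.5052 -0.0347] [ 0.0057 -0.0369] 0.0373 -81.2
(array([0.49950598, 0.00247738]), np.float64(0.06423580412954745)) [0.0638 0.0636 0.0649 0.0643 0.0654 0.0642 0.0635]
```

Emit:
jog_arm(increments=[{"x":-28.0,"y":5.5,"z":1.0,"wx":0,"wy":-0.1,"wz":120,"claw":90},{"x":-28.0,"y":5.5,"z":1.0,"wx":0,"wy":-0.1,"wz":120,"claw":90},{"x":-28.0,"y":5.5,"z":1.0,"wx":0,"wy":-0.1,"wz":120,"claw":90},{"x":-28.0,"y":5.5,"z":1.0,"wx":0,"wy":-0.1,"wz":120,"claw":90},{"x":-28.0,"y":5.5,"z":1.0,"wx":0,"wy":-0.1,"wz":120,"claw":90},{"x":-28.0,"y":5.5,"z":1.0,"wx":0,"wy":-0.1,"wz":120,"claw":90},{"x":-28.0,"y":5.5,"z":1.0,"wx":0,"wy":-0.1,"wz":120,"claw":90},{"x":-28.0,"y":5.5,"z":1.0,"wx":0,"wy":-0.1,"wz":120,"claw":90},{"x":-28.0,"y":5.5,"z":1.0,"wx":0,"wy":-0.1,"wz":120,"claw":90},{"x":-28.0,"y":5.5,"z":1.0,"wx":0,"wy":-0.1,"wz":120,"claw":90}])

```text
clock: 13.48
position: [0.41, -0.2636, 0.2053]
tool_rot: [3.14, 0.002, -0.695]
force: [0.8, -0.4, 0.4]
grip_width: 0.0767
```

```bash

python3 - <<'E'
from h import *
go((.411,-.264,.21),np.radians(-52)); print(bot.observe()['qpos'])
E
```

```text
clk 13.475 xyz cm [ 0.1  -0.04 -0.47] w deg [ 0.09  0.1  12.18]
[-0.10268364  0.42892063  0.73200757  2.00594888 -0.37862464  0.84653212
  0.1458093 ]
```

Emit:
jog_arm(increments=[{"x":0,"y":0,"z":0,"wx":0,"wy":0,"wz":12.2,"claw":90},{"x":0,"y":0,"z":0,"wx":0,"wy":0,"wz":12.2,"claw":90},{"x":0,"y":0,"z":0,"wx":0,"wy":0,"wz":12.2,"claw":90},{"x":0,"y":0,"z":0,"wx":0,"wy":0,"wz":12.2,"claw":90}])

```text
clock: 13.98
position: [0.4098, -0.2636, 0.2051]
tool_rot: [3.14, 0.002, -0.905]
force: [-0.4, 0.1, -0.2]
grip_width: 0.0769
```

```bash

python3 - <<'E'
from h import *
c=shot('w10',(.411,-.264),50,6)
E
```

```text
14.025 [ 0.4099 -0.2637  0.2052] [ 3.1398e+00  1.8000e-03 -9.0600e-01] 0.0766 [-0.2  0.1 -0.2]
crop origin 265 132 scale 6
```

View pics/w10.png

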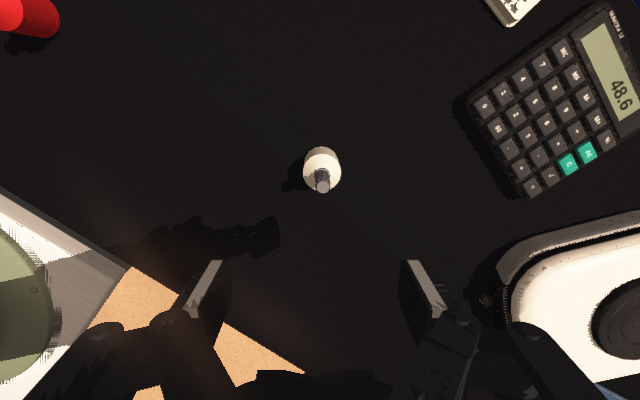

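View pics/w10c.png

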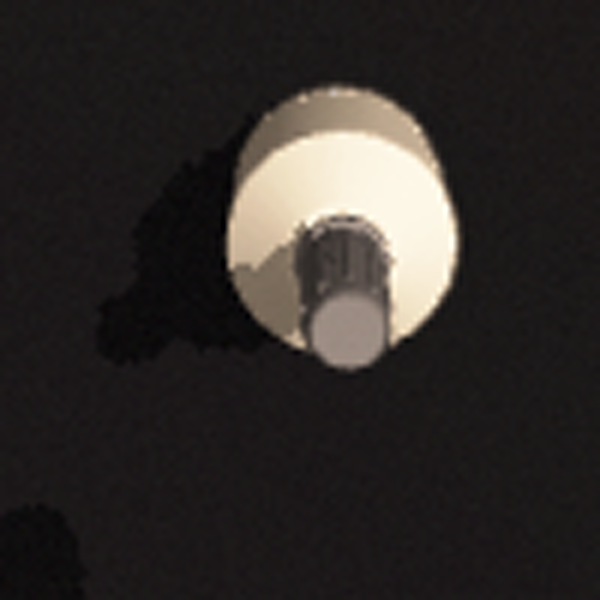

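```bash

python3 - <<'E'
from h import *
import pickle; c=pickle.load(open('w10.pkl','rb'))
w=onplane(c,265+348.5/6-.5,132+332.5/6-.5,.092); print(w)
go((w[0],w[1],.063),np.radians(-52))
E
```

```text
[ 0.41841503 -0.26519548  0.092     ]
clk 14.025 xyz cm [ 0.67 -0.6  14.22] w deg [0.1  0.1  0.09]
```

Emit:
jog_arm(increments=[{"x":0.67,"y":-0.6,"z":3,"wx":0.1,"wy":0.1,"wz":0,"claw":36},{"x":0.67,"y":-0.6,"z":6,"wx":0.1,"wy":0.1,"wz":0,"claw":36},{"x":0.67,"y":-0.6,"z":9,"wx":0.1,"wy":0.1,"wz":0,"claw":36},{"x":0.67,"y":-0.6,"z":9,"wx":0.1,"wy":0.1,"wz":0,"claw":36},{"x":0.67,"y":-0.6,"z":12,"wx":0.1,"wy":0.1,"wz":0,"claw":36},{"x":0.67,"y":-0.6,"z":14.1,"wx":0.1,"wy":0.1,"wz":0,"claw":36},{"x":0.67,"y":-0.6,"z":14.1,"wx":0.1,"wy":0.1,"wz":0,"claw":36},{"x":0.67,"y":-0.6,"z":14.1,"wx":0.1,"wy":0.1,"wz":0,"claw":0},{"x":0.67,"y":-0.6,"z":14.1,"wx":0.1,"wy":0.1,"wz":0,"claw":0},{"x":0.67,"y":-0.6,"z":14.1,"wx":0.1,"wy":0.1,"wz":0,"claw":0}], squeeze=30)

```text
clock: 15.28
position: [0.419, -0.2655, 0.0654]
tool_rot: [-3.141, -0.002, -0.906]
force: [-1.7, 0.6, 11.1]
grip_width: 0.0103
```

```bash

python3 - <<'E'
from h import *
c=shot('w11',(.4184,-.2652),60,5)
E
```

```text
15.325 [ 0.419  -0.2656  0.0654] [-3.1406e+00 -1.6000e-03 -9.0580e-01] 0.0097 [-1.2  1.1 11.8]
crop origin 252 199 scale 5
```

View pics/w11c.png

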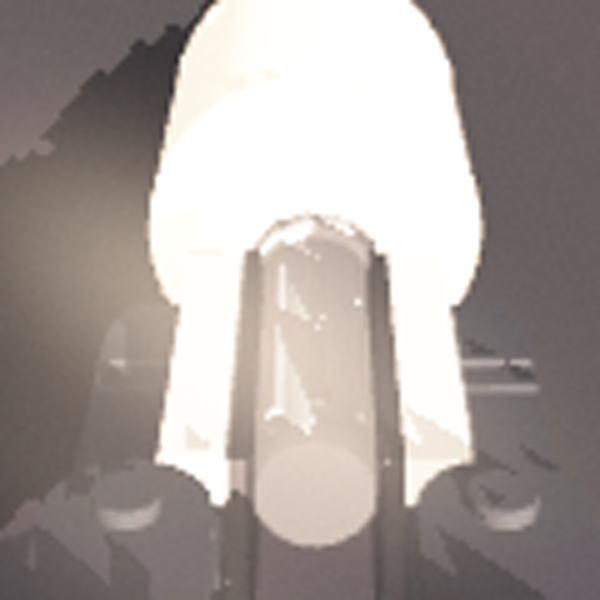

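```bash

python3 - <<'E'
from h import *
import pickle; c=pickle.load(open('w11.pkl','rb'))
w=onplane(c,252+317.5/5-.5,199+495.5/5-.5,.092); o=bot.observe(); off=w[:2]-o['position'][:2]; print(w,off)
g=np.array([.4696,-.0211])-off; print(g)
go((*g,.185),np.radians(-52))
E
```

```text
[ 0.41897767 -0.2662252   0.092     ] [-4.14021017e-05 -6.74540709e-04]
[ 0.4696414  -0.02042546]
clk 15.325 xyz cm [-16.15 -19.12 -11.97] w deg [-0.06 -0.09  0.1 ]
```

Emit:
jog_arm(increments=[{"x":0,"y":0,"z":-4,"wx":0,"wy":0,"wz":0,"claw":0},{"x":0,"y":0,"z":-9,"wx":0,"wy":0,"wz":0,"claw":0},{"x":-2,"y":-2.4,"z":-12,"wx":0,"wy":-0.1,"wz":0.1,"claw":0},{"x":-6,"y":-7.1,"z":-12,"wx":0,"wy":-0.1,"wz":0.1,"claw":0},{"x":-10,"y":-11.8,"z":-12,"wx":0,"wy":-0.1,"wz":0.1,"claw":0},{"x":-14,"y":-16.6,"z":-12,"wx":0,"wy":-0.1,"wz":0.1,"claw":0},{"x":-16.15,"y":-19.1,"z":-12,"wx":0,"wy":-0.1,"wz":0.1,"claw":0},{"x":-16.15,"y":-19.1,"z":-12,"wx":0,"wy":-0.1,"wz":0.1,"claw":0},{"x":-16.15,"y":-19.1,"z":-12,"wx":0,"wy":-0.1,"wz":0.1,"claw":0}])

```text
clock: 16.45
position: [0.4694, -0.0212, 0.1858]
tool_rot: [-3.14, -0.0, -0.908]
force: [0.4, -0.6, -0.6]
grip_width: 0.0099
```

```bash

python3 - <<'E'
from h import *
print(bot.observe()['position']);go((.4696,-.0204,.13),np.radians(-52))
E
```

```text
[ 0.46936659 -0.02117079  0.18581112]
clk 16.45 xyz cm [-0.05 -0.06  5.58] w deg [-0.08 -0.01 -0.03]
```

Emit:
jog_arm(increments=[{"x":-0.05,"y":-0.06,"z":3,"wx":-0.1,"wy":0,"wz":0,"claw":0},{"x":-0.05,"y":-0.06,"z":5.5,"wx":-0.1,"wy":0,"wz":0,"claw":0},{"x":-0.05,"y":-0.06,"z":5.5,"wx":-0.1,"wy":0,"wz":0,"claw":0},{"x":-0.05,"y":-0.06,"z":5.5,"wx":-0.1,"wy":0,"wz":0,"claw":0},{"x":-0.05,"y":-0.06,"z":5.5,"wx":-0.1,"wy":0,"wz":0,"claw":0}])

```text
clock: 17.08
position: [0.47, -0.0206, 0.1317]
tool_rot: [-3.141, -0.001, -0.908]
force: [0.3, 0.4, -0.7]
grip_width: 0.0099
```

```bash

python3 - <<'E'
from h import *
c=shot('w12',(.4696,-.0212),75,5)
go((.4696,-.0204,.068),np.radians(-52))
t=bot.grab_frame('scene'); crop(t,342,215,50,6,'s12c.png')
E
```

```text
17.125 [ 0.47   -0.0205  0.1316] [-3.1408e+00 -7.0000e-04 -9.0810e-01] 0.0102 [-1.  -0.2  0.2]
crop origin 239 138 scale 5
clk 17.125 xyz cm [-0.03  0.03  6.36] w deg [-0.05 -0.04 -0.03]
```

View pics/w12c.png

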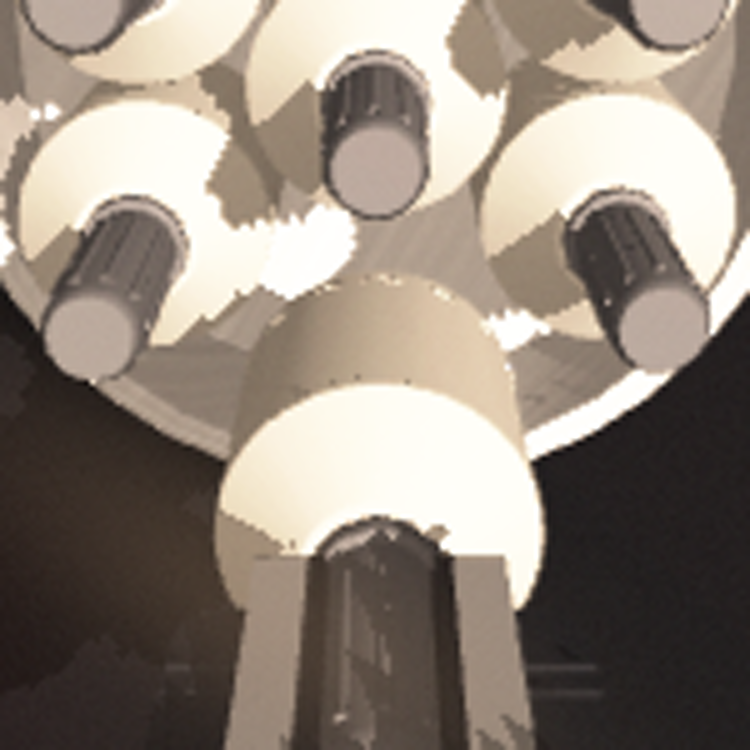

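View pics/s12c.png

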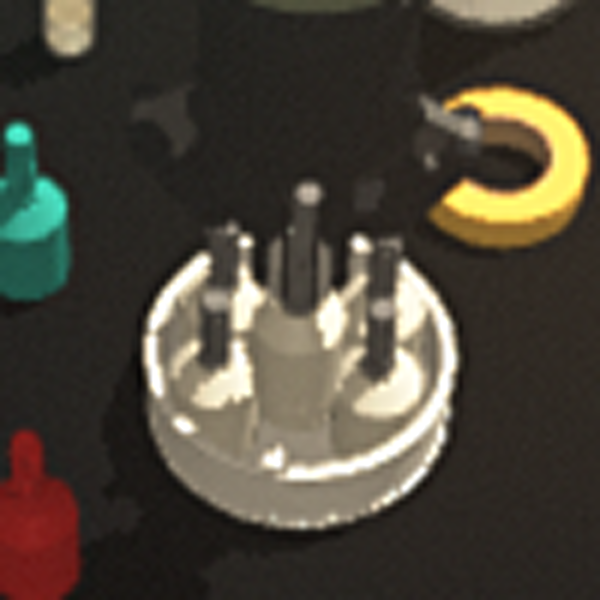

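Emit:
jog_arm(increments=[{"x":-0.03,"y":0.02,"z":0.7,"wx":0,"wy":0,"wz":0,"claw":0},{"x":-0.03,"y":0.02,"z":1.4,"wx":0,"wy":0,"wz":0,"claw":0},{"x":-0.03,"y":0.02,"z":2.1,"wx":0,"wy":0,"wz":0,"claw":0},{"x":-0.03,"y":0.02,"z":2.6,"wx":0,"wy":0,"wz":0,"claw":0},{"x":-0.03,"y":0.02,"z":2.6,"wx":0,"wy":0,"wz":0,"claw":0}])

```text
clock: 17.8
position: [0.4693, -0.0204, 0.105]
tool_rot: [3.142, -0.0, -0.908]
force: [0.4, 0.6, -0.2]
grip_width: 0.0104
```

Emit:
jog_arm(increments=[{"x":0,"y":0,"z":1,"wx":0,"wy":0,"wz":0,"claw":0},{"x":0,"y":0,"z":2,"wx":0,"wy":0,"wz":0,"claw":0},{"x":0,"y":0,"z":3,"wx":0,"wy":0,"wz":0,"claw":0},{"x":0,"y":0,"z":3.6,"wx":0,"wy":0,"wz":0,"claw":0},{"x":0,"y":0,"z":3.75,"wx":0,"wy":0,"wz":0,"claw":0},{"x":0,"y":0,"z":3.75,"wx":0,"wy":0,"wz":0,"claw":0}])

```text
clock: 18.55
position: [0.4697, -0.0205, 0.0679]
tool_rot: [-3.141, -0.0, -0.909]
force: [-3.6, -0.4, 18.5]
grip_width: 0.0101
```

On the floor: TCP z is 0.068 with about 18 N of contact. Releasing and lifting.

Emit:
jog_arm(increments=[{"x":0,"y":0,"z":-0.1,"wx":0,"wy":0,"wz":0,"claw":24},{"x":0,"y":0,"z":-0.1,"wx":0,"wy":0,"wz":0,"claw":24},{"x":0,"y":0,"z":-0.1,"wx":0,"wy":0,"wz":0,"claw":24},{"x":0,"y":0,"z":-4,"wx":0,"wy":0,"wz":0,"claw":24},{"x":0,"y":0,"z":-9,"wx":0,"wy":0,"wz":0,"claw":24},{"x":0,"y":0,"z":-14,"wx":0,"wy":0,"wz":0,"claw":90},{"x":1.6,"y":-3,"z":-15,"wx":0,"wy":0,"wz":0,"claw":90},{"x":1.6,"y":-3,"z":-15,"wx":0,"wy":0,"wz":0,"claw":90},{"x":1.6,"y":-3,"z":-15,"wx":0,"wy":0,"wz":0,"claw":90}])

```text
clock: 19.68
position: [0.5024, -0.0149, 0.2175]
tool_rot: [-3.142, 0.0, -0.909]
force: [-0.1, 0.3, -0.2]
grip_width: 0.0768
```

```bash

python3 - <<'E'
from h import *
c=shot('w13',(.4995,.0022),75,5)
t=bot.grab_frame('scene'); save(t,'s13.png')
t=bot.grab_frame('top'); save(t,'t13.png')
E
```

```text
19.725 [ 0.5023 -0.015   0.2175] [-3.1416e+00  2.0000e-04 -9.0920e-01] 0.077 [-0.3  0.2 -0.2]
crop origin 222 96 scale 5
```

View pics/w13c.png

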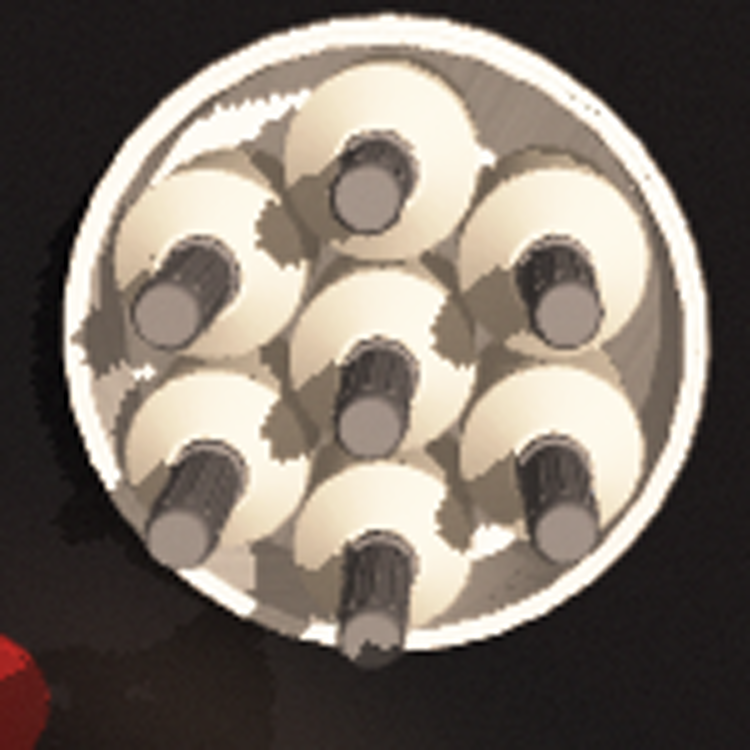

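View pics/s13.png

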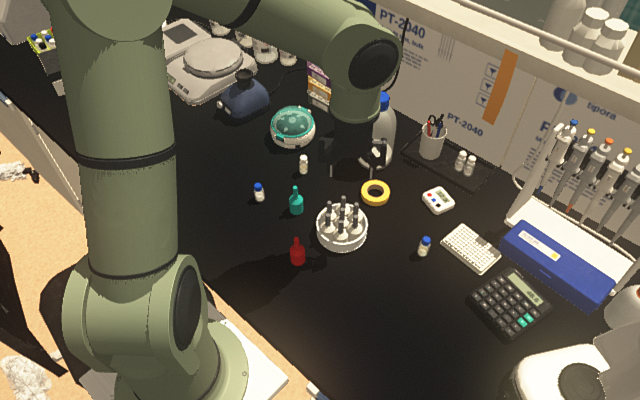

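```bash
python3 - <<'E'
from h import *
import pickle; c=pickle.load(open('w13.pkl','rb'))
w,h=rim(c,(.4995,.0022)); m=w
for i in range(4):
    C,r=circ(m); m=m[abs(np.linalg.norm(m-C,axis=1)-r)<.002]
C,r=circ(m); print(C,r,len(m),len(w))
for p in [(366,197),(568,315),(166,315),(372,427),(180,539),(566,533),(371,637)]:
    w=onplane(c,222+(p[0]+.5)/5-.5,96+(p[1]+.5)/5-.5,.095)[:2]; d=w-np.array([.4995,.0022])
    print(w.round(4),np.hypot(*d).round(4),np.degrees(np.arctan2(d[1],d[0])).round(1))
a=cv2.imread('pics/scene0.png').astype(int); b=cv2.imread('pics/s13.png').astype(int)
for n,(x,y) in dict(short=(259,192),slim=(303,163),tall=(424,245),tape=(375,192)).items():
    A=a[y-18:y+18,x-18:x+18].astype(np.uint8);B=b[y-18:y+18,x-18:x+18].astype(np.uint8)
    f=lambda i: np.float64(cv2.cvtColor(i,cv2.COLOR_BGR2GRAY))
    print(n,cv2.phaseCorrelate(f(A),f(B)))
E
```

```text
[0.49953758 0.00219321] 0.06374860660991291 52 52
[0.5293 0.0256] 0.0379 38.1
[ 0.5343 -0.0117] 0.0375 -21.7
[0.4942 0.0398] 0.038 98.0
[0.4997 0.0021] 0.0002 -20.1
[0.4639 0.016 ] 0.0381 158.8
[ 0.5051 -0.035 ] 0.0376 -81.5
[ 0.4695 -0.0204] 0.0375 -143.0
short ((0.06103542352153113, 0.10605219604008198), 0.9710737914217601)
slim ((-0.15927479829624147, 0.011546724110623074), 0.9441588640314842)
tall ((0.052255046633490565, 0.03402957226487402), 1.0121045504030948)
tape ((0.024634853335012252, -0.04895500036423428), 1.0072901818605868)
```

The wrist picture shows six caps in a ring around the one in the middle. In the scene view the vials and tape are unmoved.

```bash
python3 -c "
from workcell import bot
print(bot.job_done(), bot.observe()['clock'])"
```

```text
the job is handed in; nothing more can be done
the job is handed in; nothing more can be done
```

All seven bottles now stand in the tin, six in a ring around one in the middle. I handed the job in at about 20 s of the 69 s allowed. No verdict comes back.

**What I did:** I lifted the stray bottle slightly and moved it into the free place next to its neighbours. I then gripped each worktop bottle by its cap and lowered it into one of the two places left. The last one went in without touching its neighbours.

**Final checks:**
- **Ring:** the six outer caps measured 37.5–38.1 mm from the tin's centre and about 60° apart. The middle one was 0.2 mm off centre.
- **Height and tilt:** I didn't measure these for each bottle. The two I brought in touched the tin floor at the expected height, and the caps sit where upright bottles would put them.
- **Vials and tape:** they shifted less than 0.2 pixel in the scene view, so they didn't move.
- **Gripper:** it was about 12 cm above the caps and open when I handed in.

**Disagreements:** my first rough positions from the overhead and scene cameras were up to about 1 cm off, so I worked from close wrist-camera views instead. Some of the automatic tin-rim fits were thrown off by caps overlapping the rim, but the first and last close views agreed to within 0.1 mm. No check failed at the end.

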